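Slide the bottle tray home in the checking station and load the sample bottle

TASK

On the bottle-checking station, gently slide the empty two-cell wooden tray along the steel deck, without lifting it off the deck, until it drops into the shallow pocket on the deck's other half and lies flat in it. Then stand the square glass bottle upright in either cell of the seated tray, setting it down softly. Handle the tray lightly, never squeezing or pushing it with more than about 10 N, and leave the round jar, the bin and the carton where they are.

Things in the scene. Friction and masses are not known exactly. Their poses are not given: they have to be found in the camera images.
- station: Low checking station fixed to the bench: aluminium bed 280 (x) x 530 (y) x 14 mm under two 6 mm steel deck plates laid end to end along y, 260 mm wide, flush tops 20 mm above the bench, no fences. Origin: centre of the bed's underside, on the bench; z up. The empty tray starts on the plain half (+y or -y); the other half has the pocket.
- half_p (a point): Middle of the deck's +y half: station x 0, y +115 mm, z 20 mm (deck top), axes as the station's. If the tray starts on the -y half, the pocket is here: a window 196 (x) x 126 (y) mm, 6 mm deep, black rubber floor 14 mm above the bench, square to the station, centred on station x = 0. Its plate is bolted in slots, so its centre is up to 14 mm off this point along y, not measured: find it by feel.
- half_n (a point): The same for the deck's -y half: station x 0, y -115 mm, z 20 mm. If the tray starts on the +y half, the pocket is here, again up to 14 mm off this point along y. The tray has 6 mm play in all along x and along y in the pocket.
- tray: Loose wooden tray: plate 190 (x) x 120 (y) x 10 mm, 0.3 to 0.65 kg, handle block in its middle 44 (x) x 16 (y) mm, its top 38 mm above the underside. Origin: centre of the underside, 20 mm above the bench on the deck, 14 mm in the pocket. Starts within 0.12 rad of the station's axes. Slides with a few N; drops in by its own weight if the handle is enclosed loosely; the pocket's wall then stops it.
- cell_a (a point): Centre of the floor of the tray's cell at tray x = +60 mm: a square 46 x 46 mm inside, sides along the tray's x and y, with walls 10 mm high and 5 mm thick; its floor is the tray plate's top, 10 mm above the tray's underside. Axes as the tray's.
- cell_b (a point): The same for the cell at tray x = -60 mm.
- bottle: Loose square clear-glass bottle with a plain paper band, 0.13 to 0.25 kg, standing on the bench to the left or right of the station: body 40 x 40 mm and 72 mm high, then a shoulder and a narrow neck (24 mm lip), 99 mm in all. Origin: centre of its underside; x and y along the body's flat sides, z up.
- round_jar: Round glass jar with a white lid, 60 mm in diameter and 85 mm high, standing on the bench on the other side of the station; leave it alone. Origin: centre of its underside.
- cap_bin: Open grey plastic bin 90 x 100 x 50 mm beside the station; leave it alone. Origin: centre of its underside.
- carton: Closed cardboard carton 100 x 90 x 70 mm beside the station; leave it alone. Origin: centre of its underside.
Mind the look-alikes: they are no part of the job. What is shaped like the tray but green or purple is not meant.

How it is judged:
By the outcome, as a careful person would: the job done as asked, in the order asked, and still so for the second after the job is handed in, with the robot touching nothing.
It also fails if it takes over 67 s, if anything falls off the work surface, if the arm or the gripper's body presses on something with over 40 N, if the wrist force passes 120 N, or if a joint passes its speed limit or range.

ROBOT

A 6-joint arm with a two-finger parallel gripper is mounted at the origin on the work surface. World frame = base frame: x ahead of the robot, y to its left, z up, the work surface at z = 0. Lengths are in m, angles in rad, forces in N, time in s.
With the tool pointing down it reaches from about 0.3 to 0.775 m from the base axis. Payload 14.6 kg.
Tool frame: the origin (TCP) lies at the very end of the fingers, on their centre line; the grasp point (between the pads) lies 19 mm behind it; z points along the fingers, y is the line along which they close (so a half turn about z gives the same grasp; the last joint's range is limited). The gripper opens to 94 mm and grips with 3 to 60 N. Pads are 16 mm wide; open, the fingers measure 119 mm over their backs; the gripper's body (75 mm by 177 mm) begins 78 mm behind the grasp point.
Start: joints at [1.072, 0.3, 1.521, -0, 1.321, -0.067], TCP at [0.23, 0.5, 0.167] pointing down, gripper open.
Joint ranges: [-3.03, 3.03], [-0.79, 2.21], [0.23, 2.52], [-1.04, 4.18], [0, 3.07], [-2.55, 2.55]. Speed limits (rad/s): [2.22, 2.22, 2.57, 3.14, 3.14, 3.14].

INTERFACE

Orientations are given as a rotation vector (axis times angle).
In Python, from bench import readout, imaging, job gives the robot as it stands.
- The arm moves only by the tool servo_tool, never from a script. Its argument "moves" is one flat list of numbers, 7 for each row, row after row: the closure, from 0 (fully open) to 1 (shut), then the shift along the tool's x, y, z in units of 30 mm (1.0 is 30 mm), then the turn, a rotation vector about the tool's x, y, z in units of 5 degrees (1.0 is 5 degrees). In form: [fingers, x, y, z, wx, wy, wz, fingers, x, y, z, wx, wy, wz, ...]. A call has 1 to 5 rows; each row shifts and turns the commanded pose from where the row before left it, along the tool's axes as they then stand; what a row does not reach is not made up. A row lasts 1/10 s, in which the tool goes at most 50 mm and 8.59 degrees, less where a joint would pass 70% of its speed; a pose out of reach is approached as far as the arm can. A call is refused whole if a number of a shift passes 1 or a number of a turn 1, either way. A call with a gripper value outside its range is refused whole. The fingers move at their own pace and stop on an object; "squeeze" is the grip in N (left out, the last holds). Time passes only in rows, so rows that do not move let the fingers close. It gives the time, the measured TCP pose, the force, the opening and the grip force at its end, in the units of the state.
- readout.read_state(): the state, without advancing time (a new reading comes with each control period).
- imaging.get_image(name): name is "scene" or "top" or "wrist"; returns the picture (400x640x3 uint8, red, green, blue); there is no depth.
- imaging.calibration(name): a dict with "fx", "fy", "cx", "cy" (pixels), "xyz" and "attitude" of the camera in the world; the wrist camera has in their place "hand_eye" (4x4, takes a point from camera to tool coordinates, whose origin is the TCP and whose axes are the flange's). Camera axes: x right, y up, looking along -z (the intrinsics and any distortion apply to the point x, -y, -z); pixel columns grow to the right and rows downward; lengths in m; the calibration is good to about 2 mm. A picture is of the moment at which its call begins: read the wrist's pose just before it. calibration takes no time and is no camera call.
- job.close_job(): hands the job in; it is judged then, once.
The state is a dict: "time_s": time; "qpos": joint angles; "dq": joint speeds; "joint_torque": joint torques, N m; "ee_pos": TCP position; "tcp_rot": TCP orientation; "wrist_force": force on the tool from outside, world axes, zero at the start; "moment": the same for the moment, N m; "width": finger opening in m; "grip_force": force on a finger pad.
Only numpy, scipy, OpenCV 4.12 (cv2) and the standard library are available. Lean on these libraries where they do the work, as an engineer would, in place of code of your own. Each camera call takes 0.05 s, during which the arm holds its last target. There are 200 camera calls.

## Working session

There is one attempt and no reset: what is moved stays moved. The work goes in short steps, Python scripts to look and compute and a tool call to move; the robot and the scene stay as the last step left them, time stands still between calls to the robot, and variables do not carry over. Pictures are saved under pics/ and viewed, at most 10 in all, crops included, and the job is handed in when it is done.

Besides the shell and the picture viewer there is one more tool, called after "Emit:" in YAML: its name, and indented under it one key for each argument. servo_tool: Moves the arm, as the interface text tells. Its arguments: {"type":"object","properties":{"moves":{"type":"array","items":{"type":"number"}},"squeeze":{"type":"number"}},"required":["moves"]}

```bash
ls; mkdir -p pics; python3 - <<'E'
from bench import readout, imaging
import cv2
s=readout.read_state();print({k:s[k] for k in('time_s','ee_pos','tcp_rot','width','wrist_force')})
for n in('top','scene','wrist'):
    c=imaging.calibration(n);print(n,c)
for n in('top','scene'):
    cv2.imwrite(f'pics/{n}0.png',imaging.get_image(n)[:,:,::-1])
E
```

```text
pics
{'time_s': 0.0, 'ee_pos': array([0.23003612, 0.49923571, 0.16647749]), 'tcp_rot': array([-6.72904983e-01, -3.06837325e+00,  1.78592293e-03]), 'width': 0.09400935019142469, 'wrist_force': array([ 0.16054517,  1.07145257, -0.33937391])}
top {'fx': 498.04592333955117, 'fy': 498.04592333955117, 'cx': 320.5507465584768, 'cy': 203.50651249517622, 'xyz': array([0.2993591 , 0.0162666 , 1.42863022]), 'attitude': array([ 0.08702126, -0.09551189, -1.57063958])}
scene {'fx': 365.8414811462486, 'fy': 365.8414811462486, 'cx': 322.02343825423713, 'cy': 197.56798794295185, 'xyz': array([ 1.09211884, -0.4326712 ,  0.71923927]), 'attitude': array([0.79624953, 0.41381218, 0.93443829])}
wrist {'fx': 277.28956025883963, 'fy': 277.28956025883963, 'cx': 321.55553479953323, 'cy': 199.08899926476482, 'hand_eye': array([[ 4.69674195e-04,  9.72963513e-01,  2.30958397e-01,
         6.70333914e-02],
       [ 9.99999888e-01, -4.68750351e-04, -5.88727439e-05,
         6.30023887e-04],
       [ 5.09807980e-05,  2.30958399e-01, -9.72963625e-01,
        -2.16812643e-01],
       [ 0.00000000e+00,  0.00000000e+00,  0.00000000e+00,
         1.00000000e+00]])}
```

View pics/top0.png

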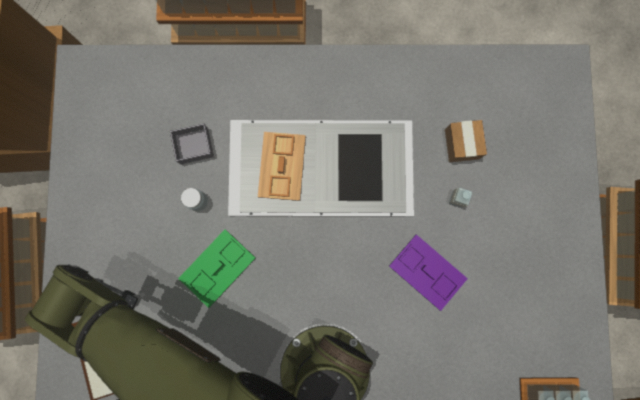

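View pics/scene0.png

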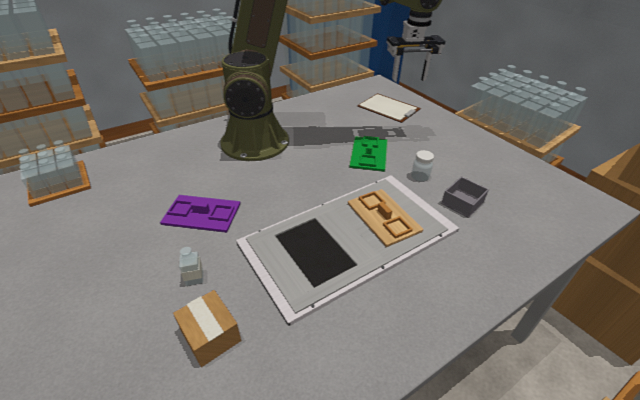

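The top view shows the wooden tray at about (282,166) on the left (+y) half, the black pocket at (360,167), the bottle at (461,197) and the jar at (192,198). The carton is at (467,140) and the bin at (193,144). The scene view agrees, with the bottle at (190,266) next to the carton.

```bash
cat > h.py <<'E'
import numpy as np, cv2
from scipy.spatial.transform import Rotation as R
from bench import readout, imaging
def cam(n,s=None):
    c=imaging.calibration(n);K=(c['fx'],c['fy'],c['cx'],c['cy'])
    if n!='wrist': return K,np.array(c['xyz']),R.from_rotvec(c['attitude']).as_matrix()
    s=s or readout.read_state();H=c['hand_eye'];T=R.from_rotvec(s['tcp_rot']).as_matrix()
    return K,s['ee_pos']+T@H[:3,3],T@H[:3,:3]
def cast(C,uv,z):
    (fx,fy,cx,cy),p,M=C;uv=np.atleast_2d(np.asarray(uv,float))
    d=np.c_[(uv[:,0]-cx)/fx,-(uv[:,1]-cy)/fy,-np.ones(len(uv))]@M.T
    return p+d*((z-p[2])/d[:,2])[:,None]
def proj(C,P):
    (fx,fy,cx,cy),p,M=C;q=(np.atleast_2d(P)-p)@M
    return np.c_[cx-fx*q[:,0]/q[:,2],cy+fy*q[:,1]/q[:,2]]
def rect(C,mask,z):
    "largest blob: min-area rect in world mm at height z: centre,size,angle"
    c=max(cv2.findContours(mask.astype('uint8'),cv2.RETR_EXTERNAL,cv2.CHAIN_APPROX_NONE)[0],key=cv2.contourArea)
    return cv2.minAreaRect((cast(C,c[:,0],z)[:,:2]*1000).astype('float32'))
E
python3 - <<'E'
from h import *
im=cv2.imread('pics/top0.png');C=cam('top');hsv=cv2.cvtColor(im,cv2.COLOR_BGR2HSV)
roi=np.zeros(im.shape[:2],bool);roi[105:230,220:425]=1
print('bed',rect(C,(im.min(2)>195)&roi,.014), rect(C,(im.min(2)>170)&roi,.014))
print('tray',rect(C,(hsv[...,1]>80)&roi,.030))
print('handle',)
print('black z20',rect(C,(im.max(2)<70)&roi,.020),'z14',rect(C,(im.max(2)<70)&roi,.014))
print('bottle base',cast(C,[(461,197)],.05))
print(im[60:70,100:101].mean(),im[165,240],im[165,233])
a=cv2.resize(im[105:230,220:490],None,fx=2.9,fy=2.9,interpolation=cv2.INTER_CUBIC);cv2.imwrite('pics/crop1.png',a)
E
```

```text
bed ((570.7872314453125, 243.1897735595703), (52.328250885009766, 272.2696838378906), 89.74594116210938) ((570.622802734375, 42.679290771484375), (459.69781494140625, 278.2196044921875), 89.90888214111328)
tray ((572.1040649414062, 120.00450134277344), (118.94853973388672, 188.58084106445312), 85.27934265136719)
handle
black z20 ((569.8873901367188, -104.78314971923828), (120.13773345947266, 186.79232788085938), 89.95889282226562) z14 ((571.039794921875, -105.29879760742188), (120.64942932128906, 187.5879364013672), 89.95890045166016)
bottle base [[ 0.47799434 -0.38401185  0.05      ]]
128.1 [192 198 197] [202 206 205]
```

View pics/crop1.png

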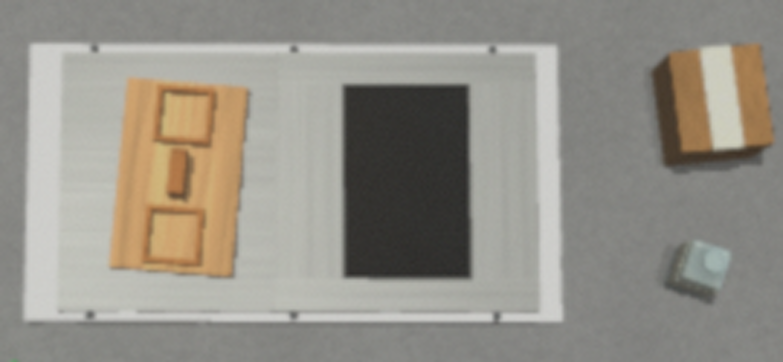

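The crop shows the tray yawed about -4.7° on the left half. The pocket is square to the station and centred near world (0.5705, -0.105). The bottle is on the right, turned about 20°.

I'll turn the tool to match the tray and fly over it.

Emit:
servo_tool:
  moves: [0,0,0,0,0,0,-1,0,0,0,0,0,0,-1,0,0,0,0,0,0,-1,0,0,0,0,0,0,-1,0,-0.5,-0.5,0,0,0,0]
  squeeze: 3

```text
time_s: 0.6
ee_pos: [0.243, 0.4838, 0.1665]
tcp_rot: [-0.122, -3.139, 0.001]
wrist_force: [0.7, 0.3, 0.6]
width: 0.0938
grip_force: 0.0
```

Emit:
servo_tool:
  moves: [0.3,-0.95,-0.9,0,0,0,0,0.45,-0.95,-0.9,0,0,0,0,0.45,-0.95,-0.9,0,0,0,0,0.45,-0.95,-0.9,0,0,0,0,0.45,-0.95,-0.9,0,0,0,0]

```text
time_s: 1.1
ee_pos: [0.3754, 0.3356, 0.1669]
tcp_rot: [-0.13, -3.139, 0.0]
wrist_force: [0.6, 0.7, -0.8]
width: 0.0575
grip_force: 0.0
```

Emit:
servo_tool:
  moves: [0.45,-0.95,-0.9,0,0,0,0,0.45,-0.95,-0.9,0,0,0,0,0.45,-0.95,-0.9,0,0,0,0,0.45,-0.95,-0.9,0,0,0,0,0.45,-0.95,-0.9,0,0,0,0]

```text
time_s: 1.6
ee_pos: [0.5063, 0.1892, 0.1668]
tcp_rot: [-0.13, -3.138, 0.0]
wrist_force: [-0.6, 0.5, -1.0]
width: 0.0521
grip_force: 0.0
```

Emit:
servo_tool:
  moves: [0.45,-0.95,-0.9,0,0,0,0,0.45,-0.95,-0.9,0,0,0,0,0.45,0,0,0,0,0,0]

```text
time_s: 1.9
ee_pos: [0.5597, 0.1289, 0.1662]
tcp_rot: [-0.136, -3.138, 0.001]
wrist_force: [0.0, 0.6, -0.2]
width: 0.0519
grip_force: 0.0
```

```bash
cat > st.py <<'E'
from h import *
s=readout.read_state();M=R.from_rotvec(s['tcp_rot']).as_matrix()
ang=np.degrees(np.arctan2(M[1,1],M[0,1]))
print('t%.2f'%s['time_s'],'mm',(s['ee_pos']*1000).round(1),'yang%.2f'%ang,'tilt',M[:2,2].round(4),'F',s['wrist_force'].round(2),'w%.1f'%(s['width']*1000),'g%.1f'%s['grip_force'])
def to(tgt):
    d=M.T@(np.array(tgt)-s['ee_pos']*1000);print('units to',tgt,(d/30).round(3))
E
python3 - <<'E'
from st import *
C=cam('wrist',s);im=imaging.get_image('wrist')[:,:,::-1].copy();cv2.imwrite('pics/w1.png',im)
to([572,120,37])
E
```

```text
t1.90 mm [559.7 128.9 166.2] yang85.05 tilt [-0.0008 -0.0007] F [ 0.05  0.58 -0.15] w51.9 g0.0
units to [572, 120, 37] [-0.437 -0.258  4.306]
```

View pics/w1.png

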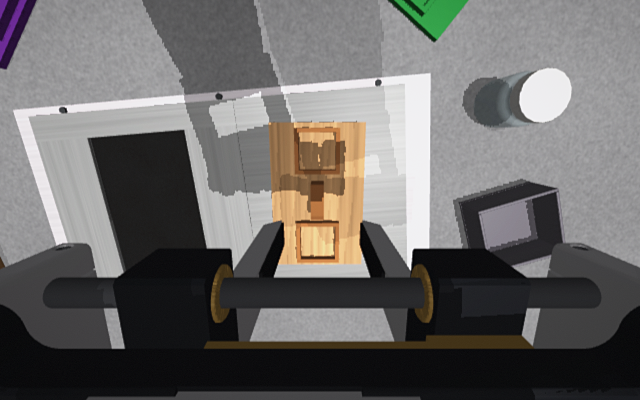

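The wrist view shows the tray square to the tool, with the handle at about (317,199) between the fingers. The pocket is at left (145,200).

```bash
python3 - <<'E'
from st import *
C=cam('wrist',s);im=cv2.imread('pics/w1.png')
hsv=cv2.cvtColor(im,cv2.COLOR_BGR2HSV);m=(hsv[...,1]>70)&(hsv[...,0]<25);m[:110]=0;m[268:]=0;m[:,:260]=0;m[:,375:]=0
print(rect(C,m,.030))
print(cast(C,[(317,182),(317,218),(104,140),(91,140),(183,131)],.03).round(4))
E
```

```text
t1.95 mm [558.5 130.6 166.2] yang85.10 tilt [-0.0013 -0.0003] F [-0.99  0.44  1.06] w51.6 g0.0
((571.6774291992188, 124.97377014160156), (121.0862045288086, 188.24481201171875), 85.19601440429688)
[[ 0.5523  0.126   0.03  ]
 [ 0.6005  0.1217  0.03  ]
 [ 0.4769 -0.1338  0.03  ]
 [ 0.4756 -0.15    0.03  ]
 [ 0.4745 -0.0335  0.03  ]]
```

Emit:
servo_tool:
  moves: [0.45,-0.44,-0.26,0.9,0,0,0,0.45,0,0,1,0,0,0,0.45,0,0,1,0,0,0,0.45,0,0,0.7,0,0,0,0.45,0,0,0.4,0,0,0]

```text
time_s: 2.45
ee_pos: [0.569, 0.1241, 0.0452]
tcp_rot: [-0.128, -3.136, 0.001]
wrist_force: [0.3, -0.3, -0.3]
width: 0.0515
grip_force: 0.0
```

```bash
python3 - <<'E'
from st import *
to([572,120,37])
E
```

```text
t2.45 mm [569.  124.1  45.2] yang85.32 tilt [-0.0026 -0.0003] F [ 0.29 -0.35 -0.28] w51.5 g0.0
units to [572, 120, 37] [-0.111 -0.128  0.273]
```

Emit:
servo_tool:
  moves: [0.45,-0.1,0,0.25,0,0,0,0.65,0,0,0,0,0,0,0.75,0,0,0,0,0,0,0.85,0,0,0,0,0,0,0.9,0,0,0,0,0,0]
  squeeze: 3

```text
time_s: 2.95
ee_pos: [0.5738, 0.1231, 0.0403]
tcp_rot: [0.13, 3.138, 0.0]
wrist_force: [0.6, 0.2, -0.5]
width: 0.0231
grip_force: 0.0
```

Emit:
servo_tool:
  moves: [0.9,0,0,0,0,0,0,0.9,0,0,0,0,0,0]

```text
time_s: 3.15
ee_pos: [0.5735, 0.123, 0.0398]
tcp_rot: [0.13, 3.139, 0.0]
wrist_force: [-0.0, 0.5, 0.5]
width: 0.0103
grip_force: 0.0
```

```bash
python3 - <<'E'
from st import *
to([572,120,37])
im=imaging.get_image('top')[:,:,::-1].copy();cv2.imwrite('pics/t2.png',im[60:260,180:500])
E
```

```text
t3.15 mm [573.5 123.   39.8] yang85.26 tilt [0.0003 0.    ] F [-0.04  0.53  0.47] w10.3 g0.0
units to [572, 120, 37] [ 0.042 -0.105  0.092]
```

```bash
python3 - <<'E'
from st import *
im=imaging.get_image('wrist')[:,:,::-1].copy();a=imaging.get_image('scene')[:,:,::-1][150:330,200:480]
a=cv2.resize(a,(640,411));cv2.imwrite('pics/w3.png',np.vstack([im[100:290],a])) 
E
```

```text
t3.20 mm [573.5 123.   39.7] yang85.26 tilt [0.0002 0.    ] F [-0.73  0.25  0.11] w9.6 g0.0
```

View pics/w3.png

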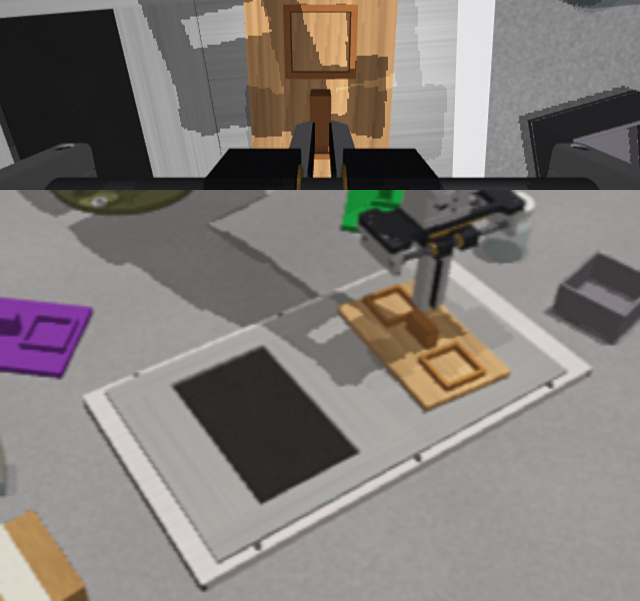

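```bash
python3 - <<'E'
from st import *
C=cam('scene')
P=[s['ee_pos'],[.572,.122,.058],[.55,.124,.058],[.594,.12,.058],[.572,.122,.03],[.572,.122,.058]]
p=proj(C,P);print(p.round(1))
print('in composite',np.c_[(p[:,0]-200)*640/280,190+(p[:,1]-150)*411/180].round(0))
Cw=cam('wrist',s);print((proj(Cw,P)-[0,100]).round(1))
a=cv2.imread('pics/w3.png');
b=cv2.resize(a[200:400,330:530],(500,500),interpolation=cv2.INTER_CUBIC);c=cv2.resize(a[70:190,220:420],(500,300),interpolation=cv2.INTER_CUBIC)
cv2.imwrite('pics/z4.png',np.vstack([b[:300],c]))
E
```

```text
t3.30 mm [573.4 123.   39.6] yang85.26 tilt [ 0. -0.] F [ 0.73 -0.37 -0.2 ] w9.4 g0.0
[[384.3 211.3]
 [384.5 206.2]
 [379.9 201.4]
 [389.3 211.1]
 [383.2 213.7]
 [384.5 206.2]]
in composite [[421. 330.]
 [422. 318.]
 [411. 307.]
 [433. 330.]
 [419. 336.]
 [422. 318.]]
[[320.6 117.4]
 [319.  122.9]
 [319.2  94.1]
 [318.8 150.2]
 [319.3 112.5]
 [319.  122.9]]
```

View pics/z4.png

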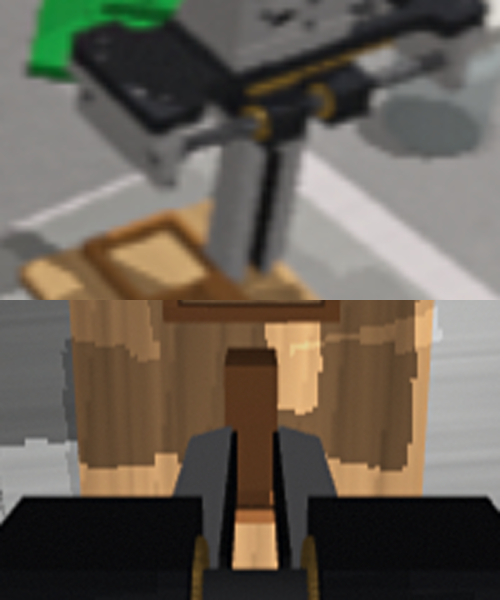

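The zoomed view shows the fingertips sitting above the handle top. The handle is hidden by them, and the opening of 9.4 mm is less than its 16 mm width. So the real finger ends are about 20 mm higher than the reported TCP. I'll open and probe downward gently.

Emit:
servo_tool:
  moves: [0.5,0,0,0,0,0,0,0.5,0,0,0,0,0,0,0.5,0,0,0,0,0,0,0.5,0,0,0.15,0,0,0,0.5,0,0,0.15,0,0,0]

```text
time_s: 3.8
ee_pos: [0.5734, 0.1231, 0.0302]
tcp_rot: [0.13, 3.139, -0.0]
wrist_force: [-0.1, 0.0, -0.8]
width: 0.0452
grip_force: 0.0
```

```bash
python3 - <<'E'
from st import *
im=imaging.get_image('scene')[:,:,::-1][150:330,300:480]
a=imaging.get_image('wrist')[:,:,::-1][180:290,200:440]
cv2.imwrite('pics/z5.png',np.hstack([cv2.resize(im,(400,400),interpolation=cv2.INTER_CUBIC),np.pad(cv2.resize(a,(400,183)),((0,217),(0,0),(0,0)))]))
E
```

```text
t3.80 mm [573.4 123.1  30.2] yang85.26 tilt [ 0. -0.] F [-0.12  0.03 -0.77] w45.2 g0.0
```

View pics/z5.png

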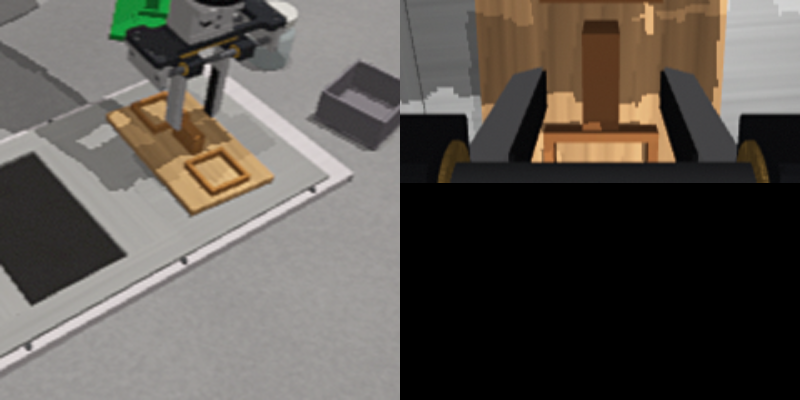

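The picture shows both fingertips well above the tray plate, on either side of the handle, with the TCP reading 30 mm. I'll go 11 mm lower and close with 3 N.

Emit:
servo_tool:
  moves: [0.5,0,0,0.18,0,0,0,0.6,0,0,0.18,0,0,0,0.8,0,0,0,0,0,0,0.9,0,0,0,0,0,0,0.9,0,0,0,0,0,0]
  squeeze: 3

```text
time_s: 4.4
ee_pos: [0.5736, 0.1231, 0.0199]
tcp_rot: [0.13, 3.139, 0.0]
wrist_force: [0.7, 0.8, 0.8]
width: 0.0182
grip_force: 0.0
```

Emit:
servo_tool:
  moves: [0.9,0,0,0,0,0,0,0.9,0,0,0,0,0,0]

```text
time_s: 4.6
ee_pos: [0.5735, 0.123, 0.0199]
tcp_rot: [0.13, 3.139, 0.0]
wrist_force: [0.3, 0.8, 1.2]
width: 0.0095
grip_force: 0.3
```

```bash
python3 - <<'E'
from st import *
print(s['moment'])
E
```

```text
t4.60 mm [573.5 123.   19.9] yang85.26 tilt [0.0003 0.    ] F [0.28 0.78 1.15] w9.5 g0.3
[-0.01891216 -0.02215757 -0.01805947]
```

Still no handle between the pads. The apparent spacing of the fingertips in the wrist view puts them about 38 mm short of the reported TCP, so they are only level with the handle top now. I'll open again and go down in small steps, watching force.

Emit:
servo_tool:
  moves: [0.5,0,0,-0.1,0,0,0,0.5,0,0,0,0,0,0,0.5,0,0,0.1,0,0,0,0.5,0,0,0.2,0,0,0,0.5,0,0,0.15,0,0,0]

```text
time_s: 5.1
ee_pos: [0.5732, 0.123, 0.0084]
tcp_rot: [-0.13, -3.138, 0.0]
wrist_force: [0.5, 0.2, 0.3]
width: 0.0453
grip_force: 0.0
```

```bash
python3 - <<'E'
from st import *
im=imaging.get_image('scene')[:,:,::-1][150:270,320:460]
a=imaging.get_image('wrist')[:,:,::-1][180:290,200:440]
cv2.imwrite('pics/z6.png',np.hstack([cv2.resize(im,(466,400),interpolation=cv2.INTER_CUBIC),np.pad(cv2.resize(a,(330,151)),((0,249),(0,0),(0,0)))]))
E
```

```text
t5.10 mm [573.2 123.    8.4] yang85.26 tilt [-0.0006 -0.0001] F [0.52 0.19 0.32] w45.3 g0.0
```

View pics/z6.png

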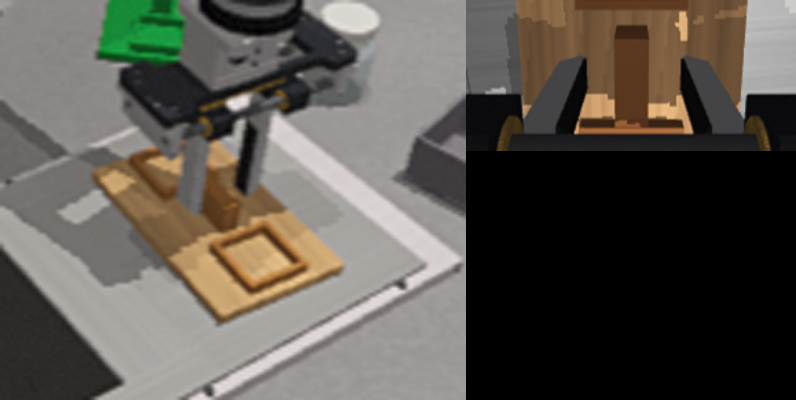

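The picture shows the fingers on both sides of the handle, still clear of the plate with the reading at 8 mm, so the offset is confirmed. Down 8 mm more, then close.

Emit:
servo_tool:
  moves: [0.5,0,0,0.13,0,0,0,0.6,0,0,0.13,0,0,0,0.75,0,0,0,0,0,0,0.82,0,0,0,0,0,0,0.88,0,0,0,0,0,0]
  squeeze: 3

```text
time_s: 5.7
ee_pos: [0.5735, 0.1231, 0.0016]
tcp_rot: [0.13, 3.139, 0.0]
wrist_force: [0.5, 0.1, -0.1]
width: 0.0183
grip_force: 0.1
```

Emit:
servo_tool:
  moves: [0.88,0,0,0,0,0,0,0.88,0,0,0,0,0,0]

```text
time_s: 5.9
ee_pos: [0.5735, 0.123, 0.0016]
tcp_rot: [0.13, 3.139, -0.0]
wrist_force: [0.2, 0.2, -0.6]
width: 0.0161
grip_force: 3.0
```

```bash
python3 - <<'E'
from st import *
to([572,20,0])
E
```

```text
t5.90 mm [573.5 123.    1.6] yang85.26 tilt [ 0.0003 -0.0001] F [ 0.17  0.19 -0.56] w16.1 g3.0
units to [572, 20, 0] [-0.233 -3.426  0.054]
```

Gripped: 16.1 mm wide at 3 N. I'll slide it toward the pocket and straighten it on the way.

Emit:
servo_tool:
  moves: [0.88,-0.01,-0.1,0,0,0,0,0.88,-0.01,-0.2,0,0,0,-0.1,0.88,-0.01,-0.3,0,0,0,-0.1,0.88,-0.01,-0.3,0,0,0,-0.1,0.88,-0.01,-0.3,0,0,0,-0.1]
  squeeze: 5

```text
time_s: 6.4
ee_pos: [0.5725, 0.0861, 0.0016]
tcp_rot: [0.074, 3.14, 0.0]
wrist_force: [-0.1, 3.2, 1.3]
width: 0.016
grip_force: 5.0
```

Emit:
servo_tool:
  moves: [0.88,-0.01,-0.3,0,0,0,-0.1,0.88,-0.01,-0.3,0,0,0,-0.1,0.88,0,-0.3,0,0,0,-0.1,0.88,0,-0.3,0,0,0,-0.1,0.88,0,-0.3,0,0,0,-0.1]

```text
time_s: 6.9
ee_pos: [0.5717, 0.0414, 0.0016]
tcp_rot: [0.006, 3.141, 0.0]
wrist_force: [0.1, 4.8, 3.8]
width: 0.0159
grip_force: 5.0
```

Emit:
servo_tool:
  moves: [0.88,0,-0.2,0,0,0,-0.05,0.88,0,-0.1,0,0,0,0,0.88,0,0,0,0,0,0]

```text
time_s: 7.2
ee_pos: [0.5717, 0.0322, 0.0016]
tcp_rot: [0.0, 3.141, -0.001]
wrist_force: [-0.4, -2.6, 5.7]
width: 0.0158
grip_force: 5.0
```

```bash
python3 - <<'E'
from st import *
to([572,-60,0])
im=imaging.get_image('top')[:,:,::-1].copy();cv2.imwrite('pics/t7.png',im[90:250,200:520])
C=cam('top');hsv=cv2.cvtColor(im,cv2.COLOR_BGR2HSV)
roi=np.zeros(im.shape[:2],bool);roi[105:230,220:425]=1
print('tray',rect(C,(hsv[...,1]>80)&roi,.030))
cv2.imwrite('pics/t7.png',cv2.resize(im[90:250,200:520],(800,400)))
E
```

```text
t7.20 mm [571.7  32.2   1.6] yang90.00 tilt [ 0.0002 -0.0009] F [-0.44 -2.61  5.69] w15.8 g5.0
units to [572, -60, 0] [-0.01  -3.072  0.055]
tray ((458.7662048339844, 28.307132720947266), (149.2850341796875, 136.5517578125), 89.90032958984375)
```

View pics/t7.png

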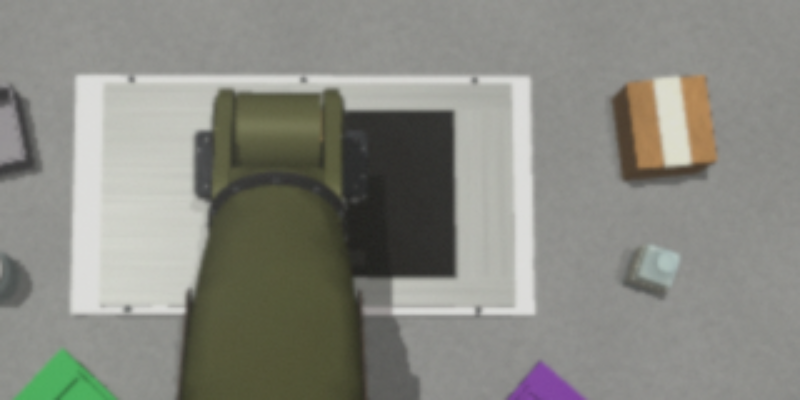

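The top view shows the arm covering the tray at about (280,200), and the pocket's right part at (410,190) is free. I'll loosen the fingers and measure the tray's -x end against the pocket's -x edge in the wrist view.

Emit:
servo_tool:
  moves: [0.78,0,0,-0.05,0,0,0,0.78,0,0,-0.05,0,0,0,0.78,0,0,0,0,0,0]

```text
time_s: 7.55
ee_pos: [0.5715, 0.0331, 0.0044]
tcp_rot: [0.0, -3.141, 0.0]
wrist_force: [-0.4, -0.5, 0.2]
width: 0.0207
grip_force: 0.0
```

```bash
cat > wt.py <<'E'
from st import *
C=cam('wrist',s);im=imaging.get_image('wrist')[:,:,::-1].copy();cv2.imwrite('pics/wt_%.2f.png'%s['time_s'],im)
hsv=cv2.cvtColor(im,cv2.COLOR_BGR2HSV)
m=((hsv[...,1]>70)&(hsv[...,0]<25)).astype('uint8');m[240:]=0
def edge(mask,cols,z):
    n,l,st,_=cv2.connectedComponentsWithStats(mask.astype('uint8'));k=1+st[1:,4].argmax();b=l==k
    print('bbox',st[k])
    x0,y0,w,h=st[k,:4]
    # -x edge (top), fitted as a line x=f(y)
    cs=np.arange(x0+w*0.15,x0+w*0.85).astype(int);cs=cs[cs>2]
    p=cast(C,[(c,b[:,c].argmax()-.5) for c in cs],z)*1000
    f=cv2.fitLine(p[:,:2].astype('float32'),cv2.DIST_HUBER,0,.01,.01).ravel()
    print('top edge: x at mid %.1f, slope deg %.2f'%(np.median(p[:,0]),np.degrees(np.arctan(f[0]/f[1]))))
    rs=np.arange(y0+h*.2,min(y0+h*.8,215)).astype(int)
    for nm,g in(('left',lambda r:b[r].argmax()-.5),('right',lambda r:639.5-b[r,::-1].argmax())):
        q=cast(C,[(g(r),r) for r in rs],z)*1000
        f=cv2.fitLine(q[:,:2].astype('float32'),cv2.DIST_HUBER,0,.01,.01).ravel()
        print(nm,'edge: y mid %.1f, slope dy/dx deg %.2f'%(np.median(q[:,1]),np.degrees(np.arctan(f[1]/f[0]))))
import sys
print('tray');edge(m,None,float(sys.argv[1]) if len(sys.argv)>1 else .03)
k=(im.max(2)<60).astype('uint8');k[225:]=0
print('pocket');edge(k,None,.020)
E
python3 wt.py
```

```text
t7.55 mm [571.5  33.1   4.4] yang90.02 tilt [-0.0003 -0.0001] F [-0.37 -0.54  0.23] w20.7 g0.0
tray
bbox [  229    89   184   151 25273]
top edge: x at mid 477.2, slope deg -0.04
left edge: y mid -26.7, slope dy/dx deg -0.12
right edge: y mid 92.6, slope dy/dx deg -0.02
pocket
bbox [   38    86   188   139 23275]
top edge: x at mid 473.3, slope deg -0.04
left edge: y mid -159.5, slope dy/dx deg -0.40
right edge: y mid -39.2, slope dy/dx deg 0.12
```

Tray yaw is now about 0°. Its x centre is 572.2 against roughly 570.8 for the pocket, and the pocket's y centre is about -102. I'll regrip, slide to y≈-35 with a 1.3 mm x correction, then loosen.

Emit:
servo_tool:
  moves: [0.88,0,0,0.03,0,0,0,0.88,0,0,0,0,0,0,0.88,0,-0.1,0,0,0,0,0.88,0.01,-0.2,0,0,0,0,0.88,0.01,-0.3,0,0,0,0]
  squeeze: 3

```text
time_s: 8.1
ee_pos: [0.5709, 0.0149, 0.0035]
tcp_rot: [0.001, -3.141, -0.0]
wrist_force: [1.0, 2.3, -0.2]
width: 0.0158
grip_force: 3.0
```

Emit:
servo_tool:
  moves: [0.88,0.01,-0.3,0,0,0,0,0.88,0.01,-0.3,0,0,0,0,0.88,0,-0.3,0,0,0,0,0.88,0,-0.3,0,0,0,0,0.88,0,-0.3,0,0,0,0]

```text
time_s: 8.6
ee_pos: [0.5704, -0.0308, 0.0035]
tcp_rot: [-0.0, -3.141, -0.0]
wrist_force: [-0.4, 4.5, 3.7]
width: 0.0157
grip_force: 3.0
```

Emit:
servo_tool:
  moves: [0.88,0,-0.15,0,0,0,0,0.88,0,0,0,0,0,0,0.8,0,0,0,0,0,0,0.8,0,0,0,0,0,0]

```text
time_s: 9.0
ee_pos: [0.5704, -0.0344, 0.0035]
tcp_rot: [0.001, -3.142, 0.0]
wrist_force: [-0.2, 0.9, -0.6]
width: 0.0191
grip_force: 0.0
```

```bash
python3 wt.py
```

```text
t9.00 mm [570.4 -34.4   3.5] yang90.03 tilt [-0.0001 -0.0003] F [-0.19  0.88 -0.57] w19.1 g0.0
tray
bbox [  230    88   185   152 25758]
top edge: x at mid 475.6, slope deg 0.53
left edge: y mid -93.4, slope dy/dx deg 0.10
right edge: y mid 26.5, slope dy/dx deg -0.01
pocket
bbox [  130    87   110   138 12971]
top edge: x at mid 473.0, slope deg -0.05
left edge: y mid -164.0, slope dy/dx deg -0.14
right edge: y mid -96.4, slope dy/dx deg 0.23
```

Emit:
servo_tool:
  moves: [0.8,0,-0.1,0,0,0,0,0.8,0,-0.2,0,0,0,0,0.8,0,-0.2,0,0,0,0,0.8,0,-0.2,0,0,0,0,0.8,0,-0.2,0,0,0,0]

```text
time_s: 9.55
ee_pos: [0.5703, -0.0621, 0.0034]
tcp_rot: [-0.0, -3.141, -0.0]
wrist_force: [0.4, 2.2, -0.8]
width: 0.0187
grip_force: 0.8
```

Emit:
servo_tool:
  moves: [0.8,0,-0.2,0,0,0,0,0.8,0,-0.2,0,0,0,0,0.8,0,-0.15,0,0,0,0,0.8,0,-0.1,0,0,0,0,0.8,0,-0.1,0,0,0,0]

```text
time_s: 10.05
ee_pos: [0.5704, -0.0842, 0.0035]
tcp_rot: [0.0, -3.141, -0.0]
wrist_force: [-0.1, 1.3, -1.1]
width: 0.0186
grip_force: 0.8
```

```bash
python3 wt.py
```

```text
t10.05 mm [570.4 -84.2   3.5] yang90.01 tilt [-0.0001  0.    ] F [-0.12  1.31 -1.08] w18.6 g0.8
tray
bbox [  235    88   184   152 25404]
top edge: x at mid 475.6, slope deg -0.63
left edge: y mid -139.4, slope dy/dx deg -0.07
right edge: y mid -21.1, slope dy/dx deg -0.03
pocket
bbox [ 202   87  155  138 4623]
top edge: x at mid 472.9, slope deg -0.04
left edge: y mid -164.7, slope dy/dx deg -0.35
right edge: y mid -142.0, slope dy/dx deg 0.17
```

Emit:
servo_tool:
  moves: [0.8,0,-0.08,0,0,0,0,0.8,0,-0.08,0,0,0,0,0.8,0,-0.08,0,0,0,0,0.8,0,-0.08,0,0,0,0,0.8,0,-0.06,0,0,0,0]

```text
time_s: 10.6
ee_pos: [0.5705, -0.0955, 0.0035]
tcp_rot: [0.0, -3.142, -0.0]
wrist_force: [0.3, 1.7, -1.7]
width: 0.0188
grip_force: 0.8
```

Emit:
servo_tool:
  moves: [0.8,0,-0.06,0,0,0,0,0.8,0,-0.05,0,0,0,0,0.8,0,-0.05,0,0,0,0]

```text
time_s: 10.9
ee_pos: [0.5705, -0.1003, 0.0035]
tcp_rot: [-0.0, 3.142, -0.0]
wrist_force: [-0.2, 1.9, -1.3]
width: 0.0189
grip_force: 0.8
```

```bash
python3 wt.py
```

```text
t10.90 mm [ 570.5 -100.3    3.5] yang90.01 tilt [ 0. -0.] F [-0.23  1.87 -1.27] w18.9 g0.8
tray
bbox [  235    88   183   152 25363]
top edge: x at mid 475.7, slope deg -0.57
left edge: y mid -155.7, slope dy/dx deg 0.05
right edge: y mid -37.7, slope dy/dx deg -0.13
pocket
bbox [ 226   87  145  138 1538]
top edge: x at mid 472.9, slope deg -0.03
left edge: y mid -164.8, slope dy/dx deg -0.58
right edge: y mid -158.3, slope dy/dx deg 0.26
```

Emit:
servo_tool:
  moves: [0.8,0,-0.04,0,0,0,0,0.8,0,-0.04,0,0,0,0,0.8,0,-0.03,0,0,0,0,0.8,0,0,0,0,0,0]

```text
time_s: 11.35
ee_pos: [0.5705, -0.1037, 0.0036]
tcp_rot: [-0.0, 3.142, -0.0]
wrist_force: [-0.5, 0.5, -0.7]
width: 0.0189
grip_force: 0.3
```

```bash
python3 wt.py|head -5
```

```text
t11.35 mm [ 570.5 -103.7    3.6] yang90.01 tilt [ 0.     -0.0001] F [-0.5   0.45 -0.69] w18.9 g0.3
tray
bbox [  234    89   180   151 25012]
top edge: x at mid 475.7, slope deg -0.03
left edge: y mid -159.9, slope dy/dx deg 0.09
```

```bash
python3 wt.py .024
```

```text
t11.40 mm [ 570.5 -103.6    3.6] yang90.01 tilt [ 0.0002 -0.0003] F [ 0.09  0.28 -0.16] w18.9 g0.1
tray
bbox [  234    89   180   151 25011]
top edge: x at mid 474.8, slope deg -0.03
left edge: y mid -161.8, slope dy/dx deg 0.05
right edge: y mid -41.4, slope dy/dx deg -0.02
pocket
bbox [231  87 184 138 868]
top edge: x at mid 473.0, slope deg -0.03
left edge: y mid -164.8, slope dy/dx deg -0.36
right edge: y mid -162.6, slope dy/dx deg 0.28
```

Emit:
servo_tool:
  moves: [0.8,0,-0.04,0,0,0,0,0.8,0,-0.04,0,0,0,0,0.8,0,0,0,0,0,0]

```text
time_s: 11.75
ee_pos: [0.5706, -0.1059, 0.0037]
tcp_rot: [-0.0, 3.141, 0.0]
wrist_force: [1.1, 2.0, 0.4]
width: 0.0189
grip_force: 1.0
```

```bash
python3 wt.py .024|head -6
```

```text
t11.75 mm [ 570.6 -105.9    3.7] yang90.01 tilt [0.0002 0.    ] F [1.1  1.95 0.38] w18.9 g1.0
tray
bbox [  234    89   181   151 25006]
top edge: x at mid 474.8, slope deg -0.03
left edge: y mid -163.6, slope dy/dx deg -0.01
right edge: y mid -43.2, slope dy/dx deg 0.05
```

The tray is seated. Its edges measure 120 mm at the seated height, it has no tilt, and it has been pushed lightly near the wall. I'll release, rise and go over the bottle.

Emit:
servo_tool:
  moves: [0.65,0,0.05,0,0,0,0,0.4,0,0,0,0,0,0,0.4,0,0,-0.5,0,0,0,0.2,0,0,-1,0,0,0,0,0,0,-1,0,0,0]

```text
time_s: 12.3
ee_pos: [0.5703, -0.1044, 0.0803]
tcp_rot: [0.0, -3.141, 0.0]
wrist_force: [1.6, 0.1, 1.1]
width: 0.0553
grip_force: 0.0
```

Emit:
servo_tool:
  moves: [0,0,-0.5,-1,0,0,0,0,0.3,-0.95,-0.9,0,0,0,0,0.3,-0.95,0,0,0,0,0,0.3,-0.95,0,0,0,0,0,0.3,-0.95,0,0,0,0]

```text
time_s: 12.8
ee_pos: [0.5341, -0.2346, 0.1371]
tcp_rot: [-0.0, 3.14, -0.001]
wrist_force: [1.5, -0.1, -0.3]
width: 0.0927
grip_force: 0.0
```

Emit:
servo_tool:
  moves: [0,0.3,-0.95,0,0,0,0,0,0.3,-0.95,0,0,0,0,0,0.4,-0.95,0,0,0,0,0,0.4,-0.95,0,0,0,0,0,0.4,-0.95,0,0,0,0]

```text
time_s: 13.3
ee_pos: [0.4799, -0.3771, 0.1369]
tcp_rot: [-0.0, 3.141, -0.001]
wrist_force: [0.6, 0.9, 0.6]
width: 0.0938
grip_force: 0.0
```

Emit:
servo_tool:
  moves: [0,0,0,0,0,0,0,0,0,0,0,0,0,0]

```text
time_s: 13.5
ee_pos: [0.4804, -0.3761, 0.1363]
tcp_rot: [0.002, 3.141, -0.0]
wrist_force: [-0.5, 0.7, 0.2]
width: 0.0938
grip_force: 0.0
```

```bash
python3 - <<'E'
from st import *
to([478,-384,130])
Cs=cam('scene')
for y,r in((.096,213.7),(.150,208.6)):
    print([ (z,proj(Cs,[[.573,y,z]])[0].round(1)) for z in (.03,.04,.05)],r)
C=cam('wrist',s);im=imaging.get_image('wrist')[:,:,::-1].copy();cv2.imwrite('pics/w9.png',im)
t=imaging.get_image('top')[:,:,::-1].copy();cv2.imwrite('pics/t9.png',t)
Ct=cam('top');hsv=cv2.cvtColor(t,cv2.COLOR_BGR2HSV);roi=np.zeros(t.shape[:2],bool);roi[105:230,220:425]=1
print('tray',rect(Ct,(hsv[...,1]>80)&roi,.024))
u,v=proj(C,[[.478,-.384,.05]])[0].astype(int);print('bottle px',u,v)
c=im[max(0,v-110):v+110,max(0,u-110):u+110];cv2.imwrite('pics/c9.png',cv2.resize(c,(600,int(600*c.shape[0]/c.shape[1])),interpolation=cv2.INTER_CUBIC));print(c.shape,max(0,u-110),max(0,v-110))
E
```

```text
t13.50 mm [ 480.4 -376.1  136.3] yang89.95 tilt [ 0.0004 -0.0003] F [-0.48  0.69  0.19] w93.8 g0.0
units to [478, -384, 130] [ 0.078 -0.265  0.211]
[(0.03, array([376.2, 217.4])), (0.04, array([376.6, 214.7])), (0.05, array([377., 212.]))] 213.7
[(0.03, array([391.2, 210.3])), (0.04, array([391.7, 207.6])), (0.05, array([392.2, 204.9]))] 208.6
tray ((569.1600341796875, -104.82703399658203), (120.96495056152344, 186.26182556152344), 89.91873168945312)
bottle px 313 192
(220, 220, 3) 203 82
```

View pics/c9.png

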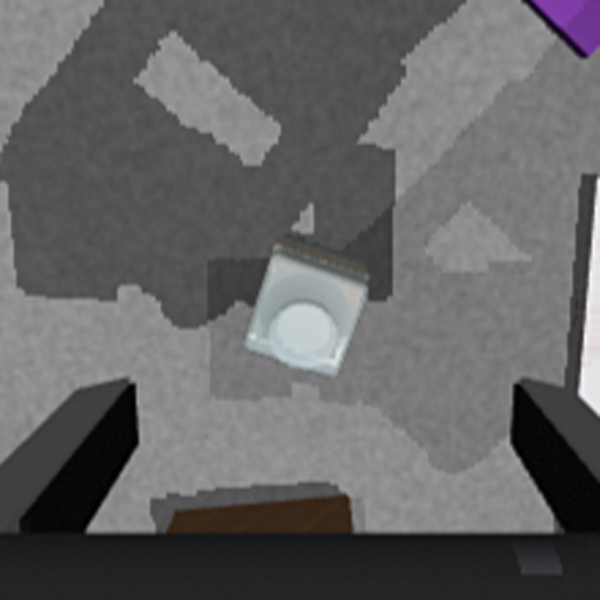

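The wrist crop shows the bottle's top face as a tilted square with corners at about (277,258), (367,281), (334,376) and (246,347). The lip centre is at (303,333). The carton lies below it at (255,510), and the white bed edge is at right.

```bash
python3 - <<'E'
from st import *
C=cam('wrist',s);f=lambda p:np.array(p)/2.727+[203,82]
q=cast(C,f([(277,258),(367,281),(334,376),(246,347)]),.072)*1000
print(q[:,:2].round(1),'centre',q.mean(0).round(1))
for i in range(4):
    d=q[(i+1)%4]-q[i];print('len %.1f ang %.1f'%(np.hypot(*d[:2]),np.degrees(np.arctan2(d[1],d[0]))))
print('lip',cast(C,f([(303,333)]),.099)*1000)
# top view cross-check of the lip: brightest bluish spot
t=cv2.imread('pics/t9.png');c=t[180:215,440:485].astype(int);print(len(c))
cart=cast(C,f([(165,530),(348,497)]),.07)*1000;print('carton edge',cart.round(0))
E
```

```text
t13.60 mm [ 480.9 -375.1  136.1] yang90.05 tilt [ 0.0004 -0.0002] F [ 1.07 -0.06 -0.92] w93.7 g0.0
[[ 457.3 -391.7]
 [ 466.  -357.9]
 [ 503.6 -370.1]
 [ 491.9 -404.1]] centre [ 479.7 -380.9   72. ]
len 34.9 ang 75.6
len 39.5 ang -18.1
len 35.9 ang -108.9
len 36.7 ang 160.3
lip [[ 479.38256921 -381.35910376   99.        ]]
35
carton edge [[ 571. -439.   70.]
 [ 556. -364.   70.]]
```

The bottle is at about (479.5, -381) with yaw -17.8°. I'll align, descend and grip.

Emit:
servo_tool:
  moves: [0,0.04,-0.18,0,0,0,0.9,0,0,0,0.5,0,0,0.9,0,0,0,0.5,0,0,0.9,0,0,0,0.5,0,0,0.86,0,0,0,0.5,0,0,0]

```text
time_s: 14.1
ee_pos: [0.4799, -0.3803, 0.0752]
tcp_rot: [0.485, 3.104, -0.0]
wrist_force: [0.1, -0.2, 0.4]
width: 0.0941
grip_force: 0.0
```

Emit:
servo_tool:
  moves: [0,0,0,0.6,0,0,0,0,0,0,0.6,0,0,0,0,0,0,0.6,0,0,0,0,0,0,0.4,0,0,0,0,0,0,0.2,0,0,0]

```text
time_s: 14.6
ee_pos: [0.4793, -0.3806, 0.0025]
tcp_rot: [-0.483, -3.103, -0.001]
wrist_force: [-0.2, 0.3, -0.7]
width: 0.0937
grip_force: 0.0
```

```bash
python3 - <<'E'
from st import *
to([479.5,-381,0])
E
```

```text
t14.60 mm [ 479.3 -380.6    2.5] yang72.32 tilt [-0.0009  0.0008] F [-0.25  0.26 -0.66] w93.7 g0.0
units to [479.5, -381, 0] [-0.011 -0.01   0.083]
```

Emit:
servo_tool:
  moves: [0.4,0,0,0,0,0,0,0.45,0,0,0,0,0,0,0.5,0,0,0,0,0,0,0.54,0,0,0,0,0,0,0.58,0,0,0,0,0,0]
  squeeze: 12

```text
time_s: 15.1
ee_pos: [0.4794, -0.3814, 0.004]
tcp_rot: [0.486, 3.103, -0.001]
wrist_force: [-0.2, -0.2, -0.6]
width: 0.0572
grip_force: 0.0
```

Emit:
servo_tool:
  moves: [0.65,0,0,0,0,0,0,0.7,0,0,0,0,0,0,0.7,0,0,0,0,0,0]

```text
time_s: 15.4
ee_pos: [0.4793, -0.3815, 0.0037]
tcp_rot: [0.486, 3.104, -0.001]
wrist_force: [-0.7, -1.3, 1.2]
width: 0.04
grip_force: 11.9
```

Emit:
servo_tool:
  moves: [0.7,0,0,-0.1,0,0,0,0.7,0,0,-0.3,0,0,0,0.7,0,0,-0.5,0,0,0,0.7,0,0,-0.6,0,0,0,0.7,0,0,-0.5,0,0,0]

```text
time_s: 15.9
ee_pos: [0.4796, -0.3815, 0.0658]
tcp_rot: [0.486, 3.103, -0.001]
wrist_force: [-0.7, -0.4, -1.5]
width: 0.0398
grip_force: 11.9
```

```bash
python3 - <<'E'
from st import *
to([509.8,-103.5,62])
for n in('wrist',):
    im=imaging.get_image(n)[:,:,::-1].copy();cv2.imwrite('pics/w10.png',im)
E
```

```text
t15.90 mm [ 479.6 -381.5   65.8] yang72.21 tilt [ 0.0011 -0.001 ] F [-0.69 -0.39 -1.49] w39.8 g11.9
units to [509.8, -103.5, 62] [1.874 9.131 0.118]
```

The bottle is held: 40 mm opening at 12 N. Now I'll turn it square to the tray and carry it over the -x cell.

Emit:
servo_tool:
  moves: [0.7,0,0,-0.1,0,0,-0.9,0.7,0,0,-0.1,0,0,-0.9,0.7,0,0,-0.1,0,0,-0.9,0.7,0,0,-0.1,0,0,-0.86,0.7,-0.1,0.4,0,0,0,0]

```text
time_s: 16.45
ee_pos: [0.4823, -0.3699, 0.0761]
tcp_rot: [-0.0, 3.141, -0.001]
wrist_force: [-0.0, -0.0, -1.7]
width: 0.0401
grip_force: 11.9
```

Emit:
servo_tool:
  moves: [0.7,-0.1,0.7,0,0,0,0,0.7,-0.1,0.9,0,0,0,0,0.7,-0.1,0.9,0,0,0,0,0.7,-0.1,0.9,0,0,0,0,0.7,-0.1,0.9,0,0,0,0]

```text
time_s: 16.95
ee_pos: [0.4973, -0.2384, 0.0756]
tcp_rot: [0.004, 3.141, 0.0]
wrist_force: [0.1, -0.4, -1.3]
width: 0.04
grip_force: 11.9
```

Emit:
servo_tool:
  moves: [0.7,-0.1,0.9,0,0,0,0,0.7,-0.1,0.9,0,0,0,0,0.7,-0.1,0.9,0,0,0,0,0.7,-0.1,0.8,0,0,0,0,0.7,0,0.5,0,0,0,0]

```text
time_s: 17.45
ee_pos: [0.5092, -0.1181, 0.0756]
tcp_rot: [0.001, 3.141, 0.0]
wrist_force: [0.6, -0.5, -2.6]
width: 0.04
grip_force: 11.9
```

Emit:
servo_tool:
  moves: [0.7,0,0.3,0,0,0,0,0.7,0,0,0,0,0,0]

```text
time_s: 17.65
ee_pos: [0.5092, -0.1106, 0.0756]
tcp_rot: [0.001, -3.142, -0.0]
wrist_force: [-0.0, 0.2, -2.2]
width: 0.0396
grip_force: 11.9
```

```bash
python3 - <<'E'
from st import *
to([509.8,-103.5,62])
C=cam('wrist',s);im=imaging.get_image('wrist')[:,:,::-1].copy();cv2.imwrite('pics/w11.png',im)
hsv=cv2.cvtColor(im,cv2.COLOR_BGR2HSV)
m=((hsv[...,1]>70)&(hsv[...,0]<25));m[250:]=0;ys,xs=np.nonzero(m);print('wood bbox',xs.min(),xs.max(),ys.min(),ys.max())
print('tray edges cast',cast(C,[(xs.min(),ys.min()+10),(xs.max(),ys.min()+10),(320,ys.min())],.024).round(4))
# cell wall (darker wood) along a row/col through the cell: expected pixel corners of outer wall at z=.034
print('expected wall outer',proj(C,[[.5098+a,-.1035+b,.034] for a in(-.028,.028) for b in(-.028,.028)]).round(0).tolist())
# lip expected if centred
print('lip exp',proj(C,[[s['ee_pos'][0],s['ee_pos'][1],s['ee_pos'][2]-.0037+.099]]).round(1))
E
```

```text
t17.65 mm [ 509.2 -110.6   75.6] yang90.02 tilt [-0.  0.] F [-0.03  0.23 -2.23] w39.6 g11.9
units to [509.8, -103.5, 62] [-0.021  0.235  0.453]
wood bbox 266 390 166 248
tray edges cast [[ 0.483  -0.164   0.024 ]
 [ 0.4829 -0.043   0.024 ]
 [ 0.4732 -0.1113  0.024 ]]
expected wall outer [[298.0, 176.0], [358.0, 176.0], [299.0, 233.0], [356.0, 233.0]]
lip exp [[319.9 275.6]]
```

```bash
python3 - <<'E'
from st import *
C=cam('wrist',s);im=cv2.imread('pics/w11.png').astype(int)
print('col profile rows164-196',im[164:196,312:328].mean((1,2)).round(0).astype(int).tolist())
print('row profile cols 290-366',im[184:189,290:366].mean((0,2)).round(0).astype(int).tolist())
E
```

```text
t17.70 mm [ 509.2 -111.3   75.6] yang90.00 tilt [ 0.0001 -0.0002] F [-0.28  0.04 -2.35] w40.2 g11.9
col profile rows164-196 [79, 37, 13, 36, 71, 90, 88, 86, 86, 87, 88, 73, 44, 48, 59, 59, 58, 57, 68, 82, 82, 81, 81, 81, 81, 81, 81, 81, 81, 82, 79, 73]
row profile cols 290-366 [98, 98, 97, 101, 105, 107, 108, 107, 84, 57, 55, 56, 56, 55, 50, 78, 80, 82, 82, 75, 74, 75, 76, 77, 78, 79, 77, 79, 80, 85, 89, 90, 88, 86, 81, 78, 80, 81, 80, 81, 82, 83, 84, 85, 82, 83, 158, 170, 98, 85, 89, 90, 101, 98, 93, 96, 101, 101, 92, 94, 97, 64, 45, 60, 62, 62, 67, 70, 87, 88, 88, 91, 92, 90, 78, 79]
```

The cell walls appear where expected, centred at (509.8, -103.5). I'll shift over it and lower.

Emit:
servo_tool:
  moves: [0.7,-0.02,0.12,0,0,0,0,0.7,0,0.115,0,0,0,0,0.7,0,0,0.4,0,0,0,0.7,0,0,0.5,0,0,0,0.7,0,0,0.2,0,0,0]

```text
time_s: 18.2
ee_pos: [0.5089, -0.1042, 0.0406]
tcp_rot: [-0.0, -3.139, -0.001]
wrist_force: [-0.2, 0.7, -2.7]
width: 0.0404
grip_force: 11.9
```

```bash
python3 - <<'E'
from st import *
to([509.8,-103.5,27.7])
C=cam('wrist',s);im=imaging.get_image('wrist')[:,:,::-1].astype(int)
e=proj(C,[[.5098-.028,-.1035-.028,.034],[.5098-.028,-.1035+.028,.034]]);print(e.round(1))
r=int(e[0,1])+6
print(int(e[0,1])-8,'col',im[int(e[0,1])-8:r+10,312:328].mean((1,2)).round(0).astype(int).tolist())
a=int(e[0,0])-8;b=int(e[1,0])-8;g=im[r:r+4].mean((0,2)).round(0).astype(int)
print(a,g[a:a+18].tolist(),b,g[b:b+18].tolist())
E
```

```text
t18.20 mm [ 508.9 -104.2   40.6] yang89.99 tilt [-0.0023  0.0006] F [-0.17  0.74 -2.69] w40.4 g11.9
units to [509.8, -103.5, 27.7] [-0.03   0.024  0.429]
[[287.2 183.1]
 [355.7 183.1]]
175 col [85, 84, 84, 84, 85, 86, 76, 50, 39, 52, 59, 59, 58, 58, 64, 78, 85, 86, 85, 82, 76, 76, 76, 76]
279 [101, 100, 103, 106, 109, 110, 110, 111, 98, 70, 56, 56, 57, 57, 51, 40, 73, 74] 347 [116, 72, 91, 70, 68, 68, 69, 69, 73, 86, 86, 86, 90, 104, 102, 99, 101, 102]
```

Emit:
servo_tool:
  moves: [0.7,0,0,0.13,0,0,0,0.7,0,0,0.1,0,0,0,0.7,0,0,0.07,0,0,0,0.7,0,0,0.05,0,0,0,0.7,0,0,0,0,0,0]

```text
time_s: 18.75
ee_pos: [0.5098, -0.1042, 0.032]
tcp_rot: [0.0, -3.142, 0.0]
wrist_force: [-0.3, 0.2, -2.3]
width: 0.04
grip_force: 11.9
```

Emit:
servo_tool:
  moves: [0.7,0,0,0.04,0,0,0,0.7,0,0,0.03,0,0,0,0.7,0,0,0.03,0,0,0,0.7,0,0,0,0,0,0]

```text
time_s: 19.15
ee_pos: [0.5098, -0.1042, 0.0289]
tcp_rot: [0.0, -3.141, -0.0]
wrist_force: [0.9, 0.1, -2.0]
width: 0.0398
grip_force: 11.9
```

Emit:
servo_tool:
  moves: [0.7,0,0,0.02,0,0,0,0.7,0,0,0.02,0,0,0,0.7,0,0,0,0,0,0]

```text
time_s: 19.45
ee_pos: [0.5098, -0.1042, 0.0278]
tcp_rot: [0.0, -3.141, -0.0]
wrist_force: [-0.4, -0.4, -1.9]
width: 0.0401
grip_force: 11.9
```

Emit:
servo_tool:
  moves: [0.7,0,0,0.02,0,0,0,0.7,0,0,0,0,0,0]

```text
time_s: 19.65
ee_pos: [0.5101, -0.1044, 0.0275]
tcp_rot: [-0.0, 3.141, -0.001]
wrist_force: [-0.7, -1.4, 2.7]
width: 0.0402
grip_force: 12.0
```

Emit:
servo_tool:
  moves: [0.7,0,0,0.02,0,0,0,0.7,0,0,0,0,0,0]

```text
time_s: 19.85
ee_pos: [0.5102, -0.1047, 0.0272]
tcp_rot: [-0.0, 3.141, -0.001]
wrist_force: [-1.2, -3.4, 6.2]
width: 0.04
grip_force: 12.0
```

Contact is exactly at the predicted floor height. I'll ease off, open and withdraw upward.

Emit:
servo_tool:
  moves: [0.7,0,0,-0.015,0,0,0,0.55,0,0,0,0,0,0,0.45,0,0,0,0,0,0,0.4,0,0,0,0,0,0,0.35,0,0,0,0,0,0]
  squeeze: 4

```text
time_s: 20.35
ee_pos: [0.5098, -0.1041, 0.027]
tcp_rot: [0.0, -3.141, -0.0]
wrist_force: [-0.7, 0.1, -1.1]
width: 0.0595
grip_force: 0.0
```

Emit:
servo_tool:
  moves: [0.35,0,0,-0.2,0,0,0,0.35,0,0,-0.6,0,0,0,0.35,0,0,-0.9,0,0,0,0.35,0,0,-1,0,0,0,0.35,0,0,-1,0,0,0]

```text
time_s: 20.85
ee_pos: [0.5097, -0.1042, 0.1397]
tcp_rot: [-0.0, 3.141, -0.0]
wrist_force: [0.5, -0.3, 0.3]
width: 0.0609
grip_force: 0.0
```

Emit:
servo_tool:
  moves: [0.35,0,1,-0.3,0,0,0,0.35,0,1,0,0,0,0,0.35,0,1,0,0,0,0,0.35,0,1,0,0,0,0,0.35,0,1,0,0,0,0]

```text
time_s: 21.35
ee_pos: [0.5097, 0.047, 0.1477]
tcp_rot: [-0.0, 3.141, 0.0]
wrist_force: [-0.8, -0.6, -0.7]
width: 0.0612
grip_force: 0.0
```

Emit:
servo_tool:
  moves: [0.35,0,1,0,0,0,0,0.35,0,1,0,0,0,0,0.35,0,0.5,0,0,0,0,0.35,0,0,0,0,0,0]

```text
time_s: 21.75
ee_pos: [0.5097, 0.1219, 0.1473]
tcp_rot: [-0.004, 3.141, 0.0]
wrist_force: [0.3, 0.6, 0.9]
width: 0.0613
grip_force: 0.0
```

```bash
python3 - <<'E'
from st import *
im=imaging.get_image('top')[:,:,::-1].copy();cv2.imwrite('pics/t12.png',im);old=cv2.imread('pics/t9.png')
C=cam('top');hsv=cv2.cvtColor(im,cv2.COLOR_BGR2HSV);roi=np.zeros(im.shape[:2],bool);roi[105:230,220:425]=1
m=((hsv[...,1]>80)&roi);print('tray',rect(C,m,.024))
# bottle in cell: changed pixels near the cell vs before (t9: tray seated, empty)
d=cv2.absdiff(im,old).max(2)>30;d[:,:330]=0;d[:,390:]=0;d[:120]=0;d[225:]=0
ys,xs=np.nonzero(d);print('diff bbox',xs.min(),xs.max(),ys.min(),ys.max(),d.sum())
for nm,P in(('lip',[.5098,-.1035,.123]),('shoulder',[.5098,-.1035,.096]),('base',[.5098,-.1035,.024])):print(nm,proj(C,[P]).round(1))
# upright in the scene camera
Cs=cam('scene');sc=imaging.get_image('scene')[:,:,::-1].copy();cv2.imwrite('pics/s12.png',sc);o=cv2.imread('pics/scene0.png')
print('scene exp base/lip',proj(Cs,[[.5098,-.1035,.024],[.5098,-.1035,.123]]).round(1).tolist())
hs=cv2.cvtColor(sc,cv2.COLOR_BGR2HSV)
for r in range(200,262,6): print(r,sc[r,270:330:4].mean(1).round(0).astype(int).tolist())
E
```

```text
t21.75 mm [509.7 121.9 147.3] yang90.13 tilt [0.0001 0.0001] F [0.35 0.56 0.86] w61.3 g0.0
tray ((569.1616821289062, -104.8735122680664), (120.58892822265625, 186.83749389648438), 89.63447570800781)
diff bbox 330 370 177 224 489
lip [[362.9 181.7]]
shoulder [[362.  183.3]]
base [[359.8 187.2]]
scene exp base/lip [[301.6, 233.0], [300.7, 204.9]]
200 [145, 144, 145, 144, 148, 151, 96, 98, 97, 99, 97, 95, 140, 146, 141]
206 [146, 145, 148, 146, 148, 148, 148, 164, 152, 108, 101, 145, 155, 105, 109]
212 [144, 148, 146, 146, 150, 148, 167, 155, 168, 166, 160, 160, 104, 108, 108]
218 [145, 147, 147, 145, 147, 187, 106, 163, 165, 139, 133, 147, 157, 134, 106]
224 [144, 188, 164, 157, 155, 147, 103, 109, 114, 130, 116, 148, 161, 154, 155]
230 [156, 152, 157, 157, 155, 72, 103, 106, 116, 118, 110, 150, 153, 152, 123]
236 [156, 146, 150, 148, 154, 111, 84, 96, 99, 106, 123, 81, 153, 157, 146]
242 [157, 156, 156, 150, 144, 154, 167, 69, 97, 144, 58, 122, 129, 158, 159]
248 [156, 158, 156, 159, 135, 146, 154, 168, 152, 165, 78, 54, 60, 176, 164]
254 [157, 158, 158, 158, 160, 132, 146, 154, 165, 153, 163, 113, 132, 124, 60]
260 [157, 157, 156, 159, 157, 159, 103, 149, 154, 162, 147, 109, 157, 169, 165]
```

The tray hasn't moved. In the scene view the bottle's lip (301,205) and base (301,233) are where an upright bottle in the cell should be. Handing in.

```bash
python3 -c "
from bench import job
print(job.close_job())"
```

```text
the job is handed in; nothing more can be done
None
```

The tray lies flat in the pocket and the bottle stands upright in its -x cell. I handed the job in after about 22 s of robot time, with the highest forces I read on the tray being 5 N grip, about 6 N while sliding and about 6 N at set-down.

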